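# Clear the test nest and hold the circuit board over its pins

### The job

Clear the test fixture first: put both brown offcuts lying on its nest into the scrap bin. Then take the circuit board that carries the finned heat sink, lift it over the top of the upright guard without hitting it, and stop with it hovering level, about 10 mm above the tips of the fixture's two locating pins, each of its two holes right over a pin and its white-connector end at the fixture's black socket block. Finish still holding it there, motionless; the board must not touch the fixture at any time, and everything else on the bench stays where it is.

Things in the scene. Friction and masses are not known exactly. Their poses are not given: they have to be found in the camera images.
- fixture: Fixed test fixture: orange-brown block 220 x 150 mm (x, y). Origin: centre of underside. Its dark nest plate, 150 x 110 mm, has its top 60 mm above the bench. Two steel pins, 6 mm thick, 14 mm high, at own x = -52 and +52 mm, y = 0. Black socket block (22 x 62 mm, top 68 mm above the bench) across the -x end at x = -90 mm, which faces roughly to the robot (yaw within 0.2 rad).
- pin_socket_end (a point): Tip of the locating pin nearer the black socket block, 74 mm above the bench. Axes as the fixture's.
- pin_far_end (a point): Tip of the other locating pin, 104 mm from the first along the fixture's +x. Axes as the fixture's.
- offcut_a: Brown block-shaped offcut, 30 x 20 x 22 mm (own x, y, z), 30 g; starts on the nest plate between the pins, in the half towards the socket block, long side roughly along the fixture's x (within 0.3 rad), about 48 mm from the other offcut. Origin: centre of the underside.
- offcut_b: Like offcut_a: 30 x 20 x 22 mm, in the half away from the socket block. Origin: centre of the underside.
- scrap_bin: Open grey bin, fixed, 120 x 120 mm outside, 75 mm high, walls 4 mm, floor about 4 mm thick, on the bench to the robot's right. Origin: centre of the underside.
- board: Green board 120 x 80 x 3 mm (own x, y, z), 180 g, loose, flat on the bench to the left, yaw within 0.5 rad of 0. Origin: centre of underside. Grip its finned aluminium heat sink: 50 x 30 mm (x, y), centred at own x = +10 mm, 3 to 31 mm above the underside, sides clear. White connectors (top 12 mm above the underside) at the -x end. 11 mm holes at own x = -52 and +52 mm, y = 0.
- hole_connector_end (a point): Centre of the board's hole between the white connectors, at the underside (own x = -52 mm). Axes as the board's.
- hole_plain_end (a point): Centre of the board's other hole, at the underside (own x = +52 mm). Axes as the board's.
- guard: Upright aluminium sheet, fixed to the bench between the boards and the fixture: 340 mm long (own x, running away from the robot), 6 mm thick, 100 mm high. Origin: centre of the underside.
- guard_top (a point): Middle of the guard's top edge, 100 mm above the bench. Axes as the guard's (x along it, y across it).
- capacitor_board: Bystander: board of the same size, but with a round black capacitor (30 mm thick, top 33 mm above the bench) in place of the heat sink. It and the wanted board swap places at random, one near and one far from the robot. Origin: centre of the underside.
- screwdriver: Bystander: screwdriver, 170 mm long, lying near the robot on its right. Origin: its underside.
- tape_roll: Bystander: tape roll 76 mm across, 24 mm high, near the robot on its left. Origin: centre of the underside.
- flux_jar: Bystander: jar 52 mm across, 60 mm high, right of the fixture's far end. Origin: centre of the underside.
- pen_cup: Bystander: black cup 72 mm across, 90 mm high, beyond the fixture. Origin: centre of the underside.
- spray_can: Bystander: can 60 mm across, 150 mm high, beyond the guard's far end. Origin: centre of the underside.
- test_weight: Bystander: brass weight 36 mm across, 50 mm high, beyond the boards on the left. Origin: centre of the underside.

How it is judged:
On the way, in this order (a step that is already met when the one before it is completed fails the run):
1. both offcuts lie in the scrap bin, let go (x of offcut_a in the frame of scrap_bin between -0.058 and 0.058 m and y of offcut_a in the frame of scrap_bin between -0.058 and 0.058 m and z of offcut_a in the frame of scrap_bin between -0.01 and 0.06 m and contact force between each of offcut_a, offcut_b and the fingers below 0.3 N and x of offcut_b in the frame of scrap_bin between -0.058 and 0.058 m and y of offcut_b in the frame of scrap_bin between -0.058 and 0.058 m and z of offcut_b in the frame of scrap_bin between -0.01 and 0.06 m), for 0.2 s.
2. the board passes over the guard, its underside above the guard's top edge (x of board in the frame of guard_top between -0.19 and 0.19 m and y of board in the frame of guard_top between -0.06 and 0.06 m and z of board in the frame of guard_top above 0.003 m), for 0.05 s.
At the end, for the whole second after the job is handed in: Offcuts in the bin. Board held still by the fingers alone, level within 0.08 rad, each hole within 7 mm (horizontally) of its pin (connector end at the socket end), underside 3 to 20 mm above both pin tips, not touching the fixture (all of step 1 and horizontal distance between hole_connector_end and pin_socket_end below 0.007 m and horizontal distance between hole_plain_end and pin_far_end below 0.007 m and z of hole_connector_end in the frame of pin_socket_end between 0.003 and 0.02 m and z of hole_plain_end in the frame of pin_far_end between 0.003 and 0.02 m and angle between board's own z axis and vertical below 0.08 rad and linear speed of board below 0.02 m/s and angular speed of board below 0.1 rad/s and contact force between board and the fingers above 1 N and contact force between board and fixture below 0.2 N); the arm keeps its last pose, push and grip.
It fails at once if the board touches the fixture (contact force between board and fixture above 1 N).
It fails at once if the board hits the guard (contact force between board and guard above 2 N).
It fails at once if another thing on the bench is moved more than 25 mm (distance of any of capacitor_board, screwdriver, tape_roll, flux_jar, pen_cup, spray_can, test_weight from where it was at the start of the episode above 0.025 m).
It also fails if it takes over 67 s, if anything falls off the work surface, if the arm or the gripper's body presses on something with over 40 N, if the wrist force passes 120 N, or if a joint passes its speed limit or range.

### The arm

A 6-joint arm with a two-finger parallel gripper is mounted at the origin on the work surface. World frame = base frame: x ahead of the robot, y to its left, z up, the work surface at z = 0. Lengths are in m, angles in rad, forces in N, time in s.
With the tool pointing down it reaches from about 0.35 to 0.725 m from the base axis. Payload 6 kg.
Tool frame: the origin (TCP) lies between the finger pads; the fingertips stand env.finger_overhang ahead of it and the grasp point (between the pads) lies 3 mm ahead of it (env.finger_overhang is the distance from the TCP to the fingertips, in m); z points along the fingers, y is the line along which they close (so a half turn about z gives the same grasp; the last joint's range is limited). The gripper opens to 85 mm and grips with 20 to 120 N. Pads are 22 mm wide; open, the fingers measure 114 mm over their backs; the gripper's body (76 mm by 85 mm) begins 54 mm behind the grasp point. The pads swing forward as they close: fully open they stand 13 mm farther back than shut.
Start: joints at [-0.905, 0.04, 0.085, 0, -1.615, -0.334], TCP at [0.195, -0.567, 0.253] pointing down, gripper open.
Joint ranges: [-2.56, 2.56], [-1.29, 2.01], [-1.08, 1.49], [-3.29, 1.98], [-2.81, -0.18], [-2.99, 2.99]. Speed limits (rad/s): [2.57, 2.57, 3.01, 3.14, 3.14, 3.14].

### API

Orientations are given as a 3x3 rotation matrix whose columns are the frame's x, y, z axes.
In Python, from plant import env gives the robot as it stands.
- The arm moves only by the shell command python3 -m jog 'ROWS' [FORCE]. ROWS is a JSON object of lists of equal length, an entry for each row: "offset": the shift along the world's x, y, z in mm, a list of three; "yaw": the turn about the world's z in degrees; "gripper": the opening, from 0 (shut) to 1 (fully open). In form: {"offset": [[dx, dy, dz], ...], "yaw": [yaw, ...], "gripper": [gripper, ...]}. A call has exactly 5 rows; each row is the pose to reach, as a shift and turn from the pose commanded when the call began; what a row does not reach only later rows make up. A row lasts 1/12 s, in which the tool goes at most 41.7 mm and 7.16 degrees, less where a joint would pass 70% of its speed; a pose out of reach is approached as far as the arm can. A call with a gripper value outside its range is refused whole. The fingers move at their own pace and stop on an object; FORCE is the grip in N (left out, the last holds). Time passes only in rows, so rows that repeat a pose let the fingers close, or fill a call up. It gives the time, the measured TCP pose, the force, the opening and the grip force at its end, in the units of the state.
- env.get_obs(): the state, without advancing time (a new reading comes with each control period).
- env.get_image(name): name is "side" or "top"; returns the picture (480x640x3 uint8, red, green, blue); there is no depth.
- env.camera_model(name): a dict with "vertical_fov" (degrees; the focal length in pixels is half the picture's height over the tangent of half this angle, whatever the lens; pixels are square), "cx", "cy" (the principal point, pixels), "D" ([k1, k2, p1, p2, k3] as OpenCV has them; the pictures are not rectified), "rvec" (rotation vector, rad) and "tvec" (3), from world to camera coordinates, as OpenCV has them. Camera axes: x right, y down, z forward; pixel columns grow to the right and rows downward; lengths in m; the calibration is good to about 2 mm. A picture is of the moment at which its call begins. camera_model takes no time and is no camera call.
- env.close_job(): hands the job in; it is judged then, once.
Trained networks look in the newest picture that a camera, given by its name, has taken for a name from the list of things; names that differ only in an ending like _2 or _b are one class to them, and where a whole thing is asked for, a point or a joint stands for the part that bears it (a point fixed in the world has none). Each returns a list of dicts, best first, with "confidence" (0 to 1); they miss things now and then, are a little off and sometimes report something else, mostly with a low value. They report only what shows in the picture. A call takes as long as a camera call.
- env.search_frame(camera, target): "point" ([row, column] in pixels, amid what is visible of it).
- env.trace(camera, target): "mask" (480x640 bool, what is visible of it) and "point" ([row, column] in pixels, amid what is visible of it).
The state is a dict: "time": time; "qpos": joint angles; "dq": joint speeds; "effort": joint torques, N m; "ee_pos": TCP position; "eef_rot": TCP orientation; "wrist_force": force on the tool from outside, world axes, zero at the start; "wrist_torque": the same for the moment, N m; "width": finger opening in m; "gripper_force": force on a finger pad.
Only numpy, scipy, OpenCV 4.12 (cv2) and the standard library are available. Lean on these libraries where they do the work, as an engineer would, in place of code of your own. Each camera call takes 0.05 s, during which the arm holds its last target. There are 200 camera calls.

## Working session

There is one attempt and no reset: what is moved stays moved. The work goes in short steps, Python scripts to look and compute and a shell command to move; the robot and the scene stay as the last step left them, time stands still between calls to the robot, and variables do not carry over. Pictures are saved under pics/ and viewed, at most 10 in all, crops included, and the job is handed in when it is done.

```bash
mkdir -p pics; ls; python3 - <<'E'
from plant import env
import cv2
for n in("top","side"):
    cv2.imwrite(f"pics/{n}0.png",env.get_image(n)[:,:,::-1]); print(env.camera_model(n))
o=env.get_obs();print(o,env.finger_overhang)
E
```

```text
pics
{'vertical_fov': 44.051143607762036, 'cx': 312.35643714210727, 'cy': 242.94160625177247, 'D': array([-0.08936799,  0.        ,  0.        ,  0.        ,  0.        ]), 'rvec': array([ 2.20985154, -2.16117317,  0.11468436]), 'tvec': array([-0.01623164,  0.52395266,  1.38512104])}
{'vertical_fov': 53.5846566138256, 'cx': 322.2563516727731, 'cy': 237.69068548844703, 'D': array([-0.05939563,  0.        ,  0.        ,  0.        ,  0.        ]), 'rvec': array([ 0.50449887, -2.78224523,  1.00247309]), 'tvec': array([0.49453992, 0.17741071, 0.8961096 ])}
{'time': 0.1, 'qpos': array([-9.05284183e-01,  4.07367762e-02,  8.39013290e-02, -4.34775618e-04,
       -1.61548382e+00, -3.33660197e-01]), 'dq': array([ 8.48306480e-04, -2.48482234e-03,  2.01781337e-03,  2.42580990e-03,
        8.06462409e-05,  6.57140227e-04]), 'effort': array([-5.80934429e-03, -3.69344759e+01,  3.48280656e+01,  6.95185438e+00,
       -4.60882788e-03, -2.25279013e-05]), 'ee_pos': array([ 0.19544833, -0.56699627,  0.25237683]), 'eef_rot': array([[-9.45434364e-01, -3.25812069e-01, -5.98704383e-04],
       [-3.25812607e-01,  9.45433232e-01,  1.46613512e-03],
       [ 8.83505026e-05,  1.58119996e-03, -9.99998746e-01]]), 'wrist_force': array([ 0.15899822,  0.18825443, -0.11844284]), 'wrist_torque': array([-0.05175111, -0.04584199,  0.0044834 ]), 'gripper_force': 0.0, 'width': 0.08505129182770847} 0.022
```

View pics/top0.png

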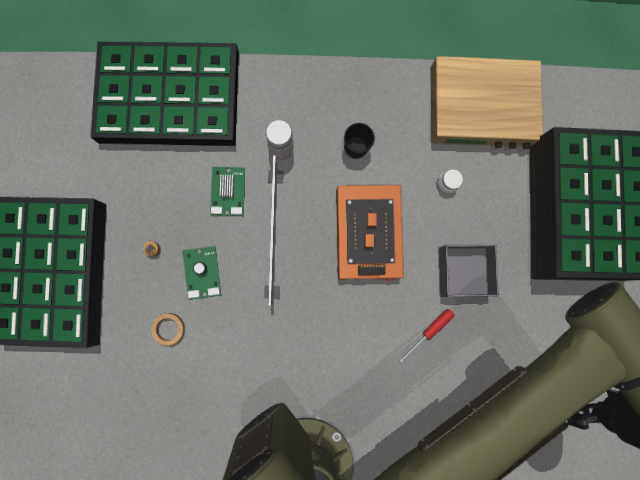

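View pics/side0.png

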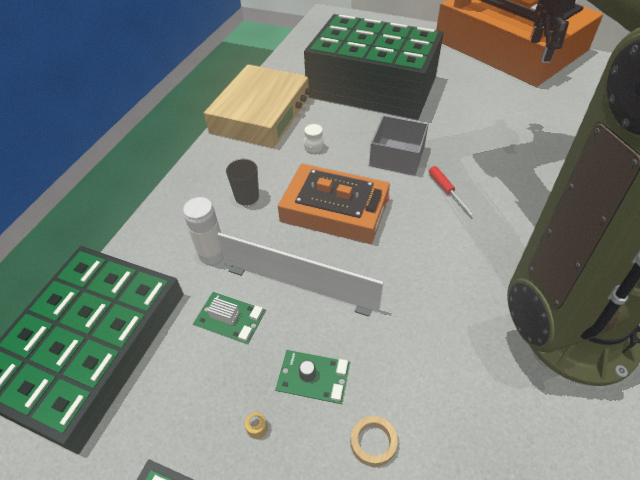

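```bash
cat > h.py <<'E'
from plant import env
import cv2, numpy as np
from scipy.optimize import minimize
def cam(n):
    c=env.camera_model(n); f=240/np.tan(np.radians(c["vertical_fov"])/2)
    return np.array([[f,0,c["cx"]],[0,f,c["cy"]],[0,0,1.]]),c["D"],c["rvec"],c["tvec"]
def proj(n,P):
    K,D,r,t=cam(n); return cv2.projectPoints(np.float64(P).reshape(-1,1,3),r,t,K,D)[0][:,0]
def back(n,rc,z):   # pixel (row,col) -> world xy at height z
    K,D,r,t=cam(n); u=cv2.undistortPoints(np.float64([[[rc[1],rc[0]]]]),K,D)[0,0]
    R=cv2.Rodrigues(r)[0]; d=R.T@np.array([*u,1]); o=-R.T@np.ravel(t)
    return (o+d*(z-o[2])/d[2])[:2]
def box(sx,sy,z0,z1,cx=0,cy=0):
    return np.array([[cx+a*sx/2,cy+b*sy/2,z] for a in(-1,1) for b in(-1,1) for z in(z0,z1)])
def place(P,p):
    c,s=np.cos(p[2]),np.sin(p[2]); return P@np.array([[c,s,0],[-s,c,0],[0,0,1]])+[p[0],p[1],0]
def fit(masks,hulls,p0):   # masks {cam:mask}; hulls: list of convex point sets; pose x,y,yaw
    S=4
    def cost(p):
        e=0
        for n,m in masks.items():
            im=np.zeros((480*S,640*S),np.uint8)
            for h in hulls:
                q=proj(n,place(h,p)); q=cv2.convexHull(np.float32(q))
                cv2.fillConvexPoly(im,np.int32(np.round((q+.5)*S*16)),255,shift=4)
            im=cv2.resize(im,(640,480),interpolation=cv2.INTER_AREA)/255.
            e+=np.abs(im-m).sum()/m.sum()
        return e
    r=minimize(cost,p0,method="Nelder-Mead",options=dict(initial_simplex=np.array([p0]+[np.add(p0,d) for d in((.015,0,0),(0,.015,0),(0,0,.12))]),xatol=1e-4,fatol=1e-4,maxiter=150))
    return r.x,r.fun
E
cat > m.py <<'E'
from h import *
for n in("top","side"): env.get_image(n)
for t,z in(("pin_socket_end",.074),("pin_far_end",.074),("hole_connector_end",.003),("hole_plain_end",.003),("offcut_a",.071),("scrap_bin",.04),("screwdriver",.01),("flux_jar",.03),("guard_top",.1),("spray_can",.08),("pen_cup",.05),("capacitor_board",.0)):
    for n in("top","side"):
        for d in env.search_frame(n,t)[:3]: print(t,n,round(d["confidence"],2),np.round(d["point"],1),np.round(back(n,d["point"],z),4))
def tr(t): return {n:env.trace(n,t)[0]["mask"] for n in("top","side")}
np.set_printoptions(precision=4,suppress=True)
B=tr("board"); print({k:v.sum() for k,v in B.items()})
p0=[*back("top",np.argwhere(B["top"]).mean(0),0),0]
bd=[box(.12,.08,0,.003),box(.05,.03,.003,.031,.01)]
print("board",fit(B,bd,p0)); [print(n,fit({n:B[n]},bd,p0)) for n in B]
F=tr("fixture"); p0=[*back("top",np.argwhere(F["top"]).mean(0),.05),0]
for zt in(.05,.055,.06): print("fixture",zt,fit(F,[box(.22,.15,0,zt)],p0),[fit({n:F[n]},[box(.22,.15,0,zt)],p0) for n in F])
F=tr("scrap_bin"); p0=[*back("top",np.argwhere(F["top"]).mean(0),.05),0]
print("bin",fit(F,[box(.12,.12,0,.075)],p0))
F=tr("guard_top"); p0=[*back("top",np.argwhere(F["top"]).mean(0),.05),0]
print("guard",fit(F,[box(.34,.006,0,.1)],p0))
for n in("top","side"):
  for d in env.trace(n,"offcut_a")[:2]:
    p0=[*back(n,d["point"],.071),0]; print("off",n,d["confidence"],fit({n:d["mask"]},[box(.03,.02,.06,.082)],p0))
E
python3 m.py
```

```text
pin_socket_end top 0.78 [232.1 370. ] [ 0.5478 -0.1355]
pin_socket_end side 0.59 [200.1 337.5] [ 0.5308 -0.0992]
pin_far_end top 0.66 [230.4 369. ] [ 0.5516 -0.1332]
pin_far_end top 0.46 [231.6 271.3] [0.5436 0.0908]
pin_far_end side 0.93 [203.2 335. ] [ 0.5327 -0.0886]
pin_far_end side 0.75 [316.5 229.7] [0.6139 0.239 ]
hole_connector_end top 0.96 [189.  229.1] [0.6525 0.1998]
hole_connector_end top 0.75 [270.5 467.7] [ 0.4676 -0.383 ]
hole_connector_end side 0.92 [317.9 229.6] [0.6437 0.209 ]
hole_connector_end side 0.52 [427.2 369.8] [0.3242 0.3141]
hole_connector_end side 0.4 [274.2 300.2] [0.5542 0.0644]
hole_plain_end top 0.56 [193.3 225.8] [0.6418 0.2075]
hole_plain_end side 0.59 [314.9 227.9] [0.65   0.2042]
offcut_a top 0.47 [219.7 367.1] [ 0.5767 -0.1288]
offcut_a side 0.64 [183.1 323.5] [ 0.5793 -0.1414]
offcut_a side 0.49 [192.3 344.9] [ 0.5246 -0.13  ]
scrap_bin top 0.82 [270.1 466.8] [ 0.4668 -0.3703]
scrap_bin side 0.82 [145.7 399.2] [ 0.4604 -0.3636]
scrap_bin side 0.45 [181.8 441.3] [ 0.3339 -0.2697]
scrap_bin side 0.29 [270.2 304.7] [0.5374 0.0758]
screwdriver top 0
[... 1614 characters left out ...]
3)), (array([ 0.5506, -0.1369,  0.0363]), np.float64(0.08970480353983476))]
fixture 0.06 (array([ 0.5507, -0.1374,  0.0395]), np.float64(0.19834452959684223)) [(array([ 0.5509, -0.1376,  0.0364]), np.float64(0.07690154459592806)), (array([ 0.5502, -0.137 ,  0.0419]), np.float64(0.11970842171302241))]
bin (array([ 0.4665, -0.3717,  0.0412]), np.float64(0.0999061208433179))
guard (array([ 0.5463,  0.0894, -0.0061]), np.float64(0.42519066513388126))
off top 0.5 (array([ 0.5796, -0.1385,  0.0092]), np.float64(0.14742547425474253))
off side 0.73 (array([ 0.5271, -0.132 ,  0.0074]), np.float64(0.11972318339100345))
off side 0.72 (array([ 0.5772, -0.1381,  0.1394]), np.float64(0.15654168099988533))
```

```bash
cat > c.py <<'E'
from h import *
np.set_printoptions(precision=4,suppress=True)
out=[]
for n in("top","side"):
    im=env.get_image(n); hsv=cv2.cvtColor(im,cv2.COLOR_RGB2HSV)
    q=proj(n,place(box(.135,.1,.06,.06),(.552,-.138,.038))); nest=np.zeros((480,640),np.uint8); cv2.fillConvexPoly(nest,np.int32(cv2.convexHull(np.float32(q)).round()),1)
    m=((hsv[...,1]>110)&(hsv[...,2]>80)&(nest>0)).astype(np.uint8)
    k,l,st,ce=cv2.connectedComponentsWithStats(m)
    for i in range(1,k):
        if st[i,4]>25:
            p0=[*back(n,ce[i][::-1],.071),.04]; print(n,st[i,4],ce[i],fit({n:(l==i).astype(float)},[box(.03,.02,.06,.082)],p0))
    for t,p,s in(("fix",(.552,-.138,.038),104),("bd",(.648,.2055,0),104)):
        P=place(np.array([[-.052,0,.074 if t=="fix" else .003],[.052,0,.074 if t=="fix" else .003]]),p); q=proj(n,P); c=q.mean(0).astype(int)
        S=8 if n=="top" else 6; h,w=(26,32) if n=="top" else (38,46)
        cr=cv2.resize(im[c[1]-h:c[1]+h,c[0]-w:c[0]+w],None,fx=S,fy=S,interpolation=cv2.INTER_CUBIC)[:,:,::-1].copy()
        for a in q: cv2.circle(cr,tuple(int(v) for v in (a-c+[w,h]+.5)*S),6,(255,0,255),1)
        cr=cv2.resize(cr,(380,290)); out.append(cr); print(n,t,q,c)
cv2.imwrite("pics/crop1.png",np.vstack([np.hstack(out[:2]),np.hstack(out[2:])]))
E
python3 c.py
```

```text
top 129 [371.5349 219.0465] (array([ 0.579 , -0.1385,  0.0092]), np.float64(0.09697522419820641))
top 121 [369.0496 240.2314] (array([ 0.5287, -0.1333,  0.0228]), np.float64(0.15125587425052664))
top fix [[371.67   252.8746]
 [370.5197 207.8721]] [371 230]
top bd [[225.9351 212.0469]
 [227.4848 169.7173]] [226 190]
side 177 [323.9096 184.4294] (array([ 0.5768, -0.1375,  0.1782]), np.float64(0.12506923673424172))
side 185 [343.6865 191.1189] (array([ 0.5286, -0.1327,  0.1021]), np.float64(0.10893481717011129))
side fix [[356.9619 191.011 ]
 [312.3828 181.1007]] [334 186]
side bd [[252.2335 323.9467]
 [205.4595 307.7496]] [228 315]
```

View pics/crop1.png

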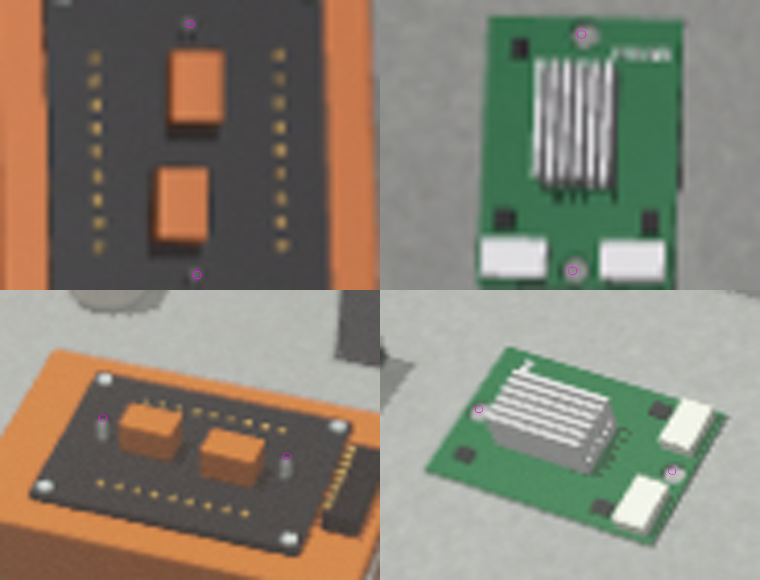

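The crops show the two offcuts (top picture near (371,219) and (369,240)), and the predicted pin tips and board holes (magenta) land on the real ones. Moving above offcut_a.

```bash

python3 -m jog '{"offset":[[30,36,0],[58,72,0],[86,108,0],[112,145,0],[112,145,0]],"yaw":[-4,-8,-12,-17,-17],"gripper":[0.6,0.6,0.6,0.6,0.6]}' 40
python3 -m jog '{"offset":[[28,36,0],[56,72,0],[84,108,0],[111,145,0],[111,145,0]],"yaw":[0,0,0,0,0],"gripper":[0.6,0.6,0.6,0.6,0.6]}'
python3 -m jog '{"offset":[[28,36,0],[56,72,0],[84,108,0],[111,144,0],[111,144,0]],"yaw":[0,0,0,0,0],"gripper":[0.6,0.6,0.6,0.6,0.6]}'
python3 -m jog '{"offset":[[0,0,-35],[0,0,-70],[0,0,-105],[0,0,-120],[0,0,-120]],"yaw":[0,0,0,0,0],"gripper":[0.6,0.6,0.6,0.6,0.6]}'
```

```text
time: 2.42
ee_pos: [0.3095, -0.4193, 0.2536]
eef_rot: [[-0.999, -0.033, 0.001], [-0.033, 0.999, 0.0], [-0.001, 0.0, -1.0]]
wrist_force: [0.7, -0.2, 0.3]
width: 0.0509
gripper_force: 0.0
time: 2.83
ee_pos: [0.4205, -0.2739, 0.2533]
eef_rot: [[-0.999, -0.038, 0.001], [-0.038, 0.999, 0.001], [-0.001, 0.001, -1.0]]
wrist_force: [0.3, 0.5, -0.1]
width: 0.0511
gripper_force: 0.0
time: 3.25
ee_pos: [0.5314, -0.1294, 0.2525]
eef_rot: [[-0.999, -0.038, -0.001], [-0.038, 0.999, 0.001], [0.0, 0.001, -1.0]]
wrist_force: [-0.9, -0.6, -1.1]
width: 0.0514
gripper_force: 0.0
time: 3.67
ee_pos: [0.5271, -0.133, 0.1283]
eef_rot: [[-0.999, -0.035, -0.008], [-0.035, 0.999, 0.001], [0.008, 0.001, -1.0]]
wrist_force: [-1.1, 1.2, -0.4]
width: 0.0511
gripper_force: 0.0
```

```bash

python3 -m jog '{"offset":[[1,0,-15],[1,0,-30],[1,0,-42],[1,0,-47],[1,0,-47]],"yaw":[0,0,0,0,0],"gripper":[0.6,0.6,0.6,0.6,0.6]}'
python3 -m jog '{"offset":[[0,0,0],[0,0,0],[0,0,0],[0,0,0],[0,0,0]],"yaw":[0,0,0,0,0],"gripper":[0.1,0.1,0.1,0.1,0.1]}' 40
python3 -m jog '{"offset":[[0,0,0],[0,0,0],[0,0,30],[0,0,60],[0,0,90]],"yaw":[0,0,0,0,0],"gripper":[0.1,0.1,0.1,0.1,0.1]}' 40
```

```text
time: 4.08
ee_pos: [0.5302, -0.1334, 0.0858]
eef_rot: [[-0.999, -0.035, -0.001], [-0.035, 0.999, -0.0], [0.001, 0.0, -1.0]]
wrist_force: [-0.2, -0.5, 1.1]
width: 0.0511
gripper_force: 0.0
time: 4.5
ee_pos: [0.5312, -0.1333, 0.0877]
eef_rot: [[-0.999, -0.035, 0.002], [-0.035, 0.999, -0.0], [-0.002, -0.0, -1.0]]
wrist_force: [0.1, 0.8, 5.2]
width: 0.019
gripper_force: 41.7
time: 4.92
ee_pos: [0.5298, -0.1332, 0.1767]
eef_rot: [[-0.999, -0.035, -0.002], [-0.035, 0.999, 0.0], [0.002, 0.0, -1.0]]
wrist_force: [1.2, -1.2, 0.3]
width: 0.0191
gripper_force: 41.0
```

```bash

python3 -m jog '{"offset":[[-12,-35,0],[-26,-72,0],[-40,-108,0],[-50,-140,0],[-60,-170,0]],"yaw":[0,0,0,0,0],"gripper":[0.1,0.1,0.1,0.1,0.1]}' 40
python3 -m jog '{"offset":[[-13,-35,0],[-26,-69,0],[-26,-69,0],[-26,-69,-30],[-26,-69,-65]],"yaw":[0,0,0,0,0],"gripper":[0.1,0.1,0.1,0.1,0.1]}'
python3 -m jog '{"offset":[[0,0,-25],[0,0,-45],[0,0,-45],[0,0,-45],[0,0,-45]],"yaw":[0,0,0,0,0],"gripper":[0.1,0.1,0.1,0.45,0.45]}'
python3 -m jog '{"offset":[[0,0,0],[0,0,0],[0,0,35],[0,0,75],[0,0,110]],"yaw":[0,0,0,0,0],"gripper":[0.45,0.45,0.45,0.45,0.45]}'
```

```text
time: 5.33
ee_pos: [0.4694, -0.3047, 0.176]
eef_rot: [[-0.999, -0.035, -0.0], [-0.035, 0.999, 0.0], [0.0, 0.0, -1.0]]
wrist_force: [0.8, 0.0, -1.1]
width: 0.0188
gripper_force: 41.0
time: 5.75
ee_pos: [0.4453, -0.3738, 0.1131]
eef_rot: [[-0.999, -0.033, 0.005], [-0.033, 0.999, -0.002], [-0.005, -0.003, -1.0]]
wrist_force: [1.1, 0.1, -1.6]
width: 0.0189
gripper_force: 41.0
time: 6.17
ee_pos: [0.4452, -0.3728, 0.0681]
eef_rot: [[-0.999, -0.035, 0.001], [-0.035, 0.999, -0.001], [-0.001, -0.001, -1.0]]
wrist_force: [-0.3, -0.3, -0.1]
width: 0.0386
gripper_force: 0.0
time: 6.58
ee_pos: [0.4444, -0.3724, 0.1793]
eef_rot: [[-0.999, -0.035, 0.001], [-0.035, 0.999, -0.001], [-0.001, -0.001, -1.0]]
wrist_force: [0.6, -1.2, 0.8]
width: 0.0385
gripper_force: 0.0
```

```bash

python3 -m jog '{"offset":[[18,32,0],[36,64,0],[55,96,0],[73,128,0],[91,160,0]],"yaw":[0,0,0,0,0],"gripper":[0.6,0.6,0.6,0.6,0.6]}'
python3 -m jog '{"offset":[[18,32,0],[36,64,0],[43,74,0],[43,74,-15],[43,74,-40]],"yaw":[0,0,0,0,0],"gripper":[0.6,0.6,0.6,0.6,0.6]}'
python3 -m jog '{"offset":[[0,0,0],[0,0,0],[0,0,0],[0,0,0],[0,0,0]],"yaw":[0,0,0,0,0],"gripper":[0.6,0.6,0.6,0.6,0.6]}'
```

```text
time: 7.0
ee_pos: [0.5363, -0.2107, 0.1778]
eef_rot: [[-0.999, -0.035, 0.002], [-0.035, 0.999, -0.0], [-0.002, -0.0, -1.0]]
wrist_force: [1.2, -0.5, -0.1]
width: 0.0516
gripper_force: 0.0
time: 7.42
ee_pos: [0.5809, -0.1375, 0.1401]
eef_rot: [[-0.999, -0.037, 0.007], [-0.037, 0.999, -0.001], [-0.007, -0.001, -1.0]]
wrist_force: [1.1, 0.3, 0.2]
width: 0.0513
gripper_force: 0.0
time: 7.83
ee_pos: [0.579, -0.1387, 0.1381]
eef_rot: [[-0.999, -0.035, 0.002], [-0.035, 0.999, -0.0], [-0.002, -0.0, -1.0]]
wrist_force: [0.2, 0.1, -0.3]
width: 0.0513
gripper_force: 0.0
```

```bash

python3 -m jog '{"offset":[[0,0,-20],[0,0,-40],[0,0,-52],[0,0,-52],[0,0,-52]],"yaw":[0,0,0,0,0],"gripper":[0.6,0.6,0.6,0.6,0.1]}'
python3 -m jog '{"offset":[[0,0,0],[0,0,0],[0,0,0],[0,0,0],[0,0,30]],"yaw":[0,0,0,0,0],"gripper":[0.1,0.1,0.1,0.1,0.1]}' 40
python3 -m jog '{"offset":[[0,0,30],[0,0,60],[0,0,60],[-14,-36,60],[-28,-72,60]],"yaw":[0,0,0,0,0],"gripper":[0.1,0.1,0.1,0.1,0.1]}'
python3 -m jog '{"offset":[[-14,-36,0],[-28,-72,0],[-42,-108,0],[-56,-142,0],[-64,-161,0]],"yaw":[0,0,0,0,0],"gripper":[0.1,0.1,0.1,0.1,0.1]}'
```

```text
time: 8.25
ee_pos: [0.5784, -0.1385, 0.0845]
eef_rot: [[-0.999, -0.035, -0.001], [-0.035, 0.999, -0.001], [0.001, -0.0, -1.0]]
wrist_force: [0.3, 0.5, 0.6]
width: 0.0406
gripper_force: 0.0
time: 8.67
ee_pos: [0.5756, -0.1375, 0.1087]
eef_rot: [[-0.999, -0.034, -0.009], [-0.035, 0.999, 0.002], [0.009, 0.002, -1.0]]
wrist_force: [-0.4, -0.2, -2.1]
width: 0.0191
gripper_force: 41.1
time: 9.08
ee_pos: [0.5508, -0.2096, 0.1746]
eef_rot: [[-0.999, -0.039, 0.001], [-0.039, 0.999, 0.001], [-0.001, 0.001, -1.0]]
wrist_force: [0.8, -0.6, -0.6]
width: 0.0188
gripper_force: 41.1
time: 9.5
ee_pos: [0.4846, -0.3741, 0.174]
eef_rot: [[-0.999, -0.033, -0.001], [-0.033, 0.999, -0.0], [0.001, -0.0, -1.0]]
wrist_force: [1.0, 0.7, -0.3]
width: 0.0193
gripper_force: 41.1
```

```bash

python3 -m jog '{"offset":[[0,0,-35],[0,0,-70],[0,0,-100],[0,0,-100],[0,0,-100]],"yaw":[0,0,0,0,0],"gripper":[0.1,0.1,0.1,0.1,0.45]}'
python3 -m jog '{"offset":[[0,0,0],[0,0,0],[0,0,35],[0,0,75],[0,0,115]],"yaw":[0,0,0,0,0],"gripper":[0.45,0.45,0.45,0.45,0.45]}'
python3 -m jog '{"offset":[[0,0,30],[0,0,60],[0,0,60],[0,36,60],[0,72,60]],"yaw":[0,0,0,0,0],"gripper":[0.45,0.45,0.45,0.45,0.45]}'
python3 - <<'E'
from h import *
im=env.get_image("top");im2=env.get_image("side")
a=cv2.resize(im[180:310,320:510],None,fx=2,fy=2);b=cv2.resize(im2[110:240,280:470],None,fx=2,fy=2)
cv2.imwrite("pics/bin.png",np.hstack([a,b])[:,:,::-1])
E
```

```text
time: 9.92
ee_pos: [0.4855, -0.371, 0.0731]
eef_rot: [[-0.999, -0.035, -0.004], [-0.035, 0.999, 0.001], [0.004, 0.001, -1.0]]
wrist_force: [0.2, 0.3, 0.6]
width: 0.0302
gripper_force: 0.0
time: 10.33
ee_pos: [0.4865, -0.3713, 0.1928]
eef_rot: [[-0.999, -0.035, 0.001], [-0.035, 0.999, -0.001], [-0.001, -0.001, -1.0]]
wrist_force: [2.1, -0.9, 0.3]
width: 0.0382
gripper_force: 0.0
time: 10.75
ee_pos: [0.4865, -0.2995, 0.2512]
eef_rot: [[-0.999, -0.032, 0.003], [-0.032, 0.999, -0.001], [-0.003, -0.001, -1.0]]
wrist_force: [1.2, 0.2, -0.1]
width: 0.0385
gripper_force: 0.0
```

View pics/bin.png

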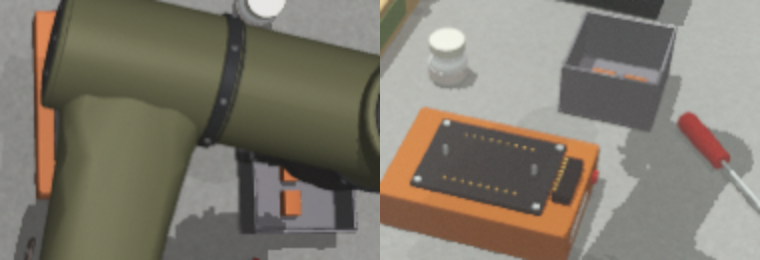

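Both offcuts lie in the bin (top crop, orange blocks at about (290,200); visible through the side view too) and the nest is clear. On to the board.

```bash

python3 -m jog '{"offset":[[12,34,0],[24,68,0],[36,102,0],[48,136,0],[57,168,0]],"yaw":[-1,-2,-2,-2,-2],"gripper":[0.7,0.7,0.7,0.7,0.7]}'
python3 -m jog '{"offset":[[12,34,0],[24,68,0],[36,102,0],[48,136,0],[57,168,0]],"yaw":[0,0,0,0,0],"gripper":[0.7,0.7,0.7,0.7,0.7]}'
python3 -m jog '{"offset":[[12,34,0],[24,68,0],[36,102,0],[48,136,0],[57,168,0]],"yaw":[0,0,0,0,0],"gripper":[0.7,0.7,0.7,0.7,0.7]}'
python3 -m jog '{"offset":[[0,0,-35],[0,0,-70],[0,0,-105],[0,0,-140],[0,0,-140]],"yaw":[0,0,0,0,0],"gripper":[0.7,0.7,0.7,0.7,0.7]}'
python3 - <<'E'
from h import *
o=env.get_obs();print(o["ee_pos"],o["eef_rot"][:,1])
print(o["qpos"])
env.get_image("side")
d=env.trace("side","board")[0]["mask"]; print(d.sum())
im=env.get_image("side")
cv2.imwrite("pics/b1.png",cv2.resize(im[200:400,120:420],None,fx=2,fy=2)[:,:,::-1])
E
```

```text
time: 11.27
ee_pos: [0.5443, -0.1296, 0.2514]
eef_rot: [[-1.0, -0.0, 0.004], [-0.0, 1.0, 0.0], [-0.004, 0.0, -1.0]]
wrist_force: [0.2, 0.3, 0.8]
width: 0.0601
gripper_force: 0.0
time: 11.68
ee_pos: [0.6013, 0.0387, 0.2514]
eef_rot: [[-1.0, -0.001, 0.003], [-0.001, 1.0, 0.001], [-0.003, 0.001, -1.0]]
wrist_force: [1.1, -0.7, -0.1]
width: 0.0596
gripper_force: 0.0
time: 12.1
ee_pos: [0.6583, 0.2067, 0.2512]
eef_rot: [[-1.0, -0.001, 0.003], [-0.001, 1.0, 0.001], [-0.003, 0.001, -1.0]]
wrist_force: [0.6, -0.9, 0.2]
width: 0.0597
gripper_force: 0.0
time: 12.52
ee_pos: [0.6543, 0.2039, 0.1015]
eef_rot: [[-1.0, 0.0, -0.011], [0.0, 1.0, -0.003], [0.011, -0.003, -1.0]]
wrist_force: [-0.4, 0.2, -2.4]
width: 0.0595
gripper_force: 0.0
[0.65428331 0.20392119 0.10150049] [ 6.22097370e-05  9.99994954e-01 -3.17610263e-03]
[ 0.59134271  0.30419967  0.10608498 -0.00327633 -1.38317214 -2.16158992]
1592
```

View pics/b1.png

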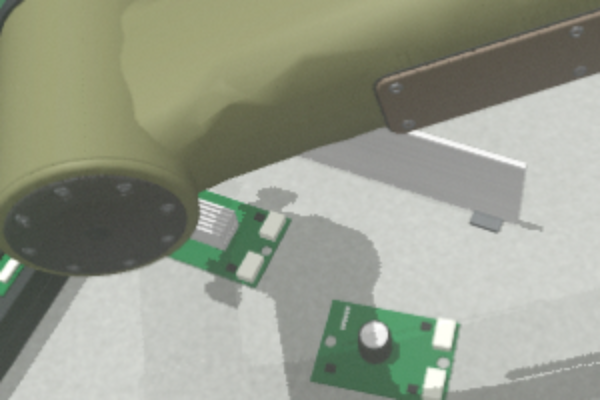

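The wrist hides the heat sink's far end in the side view; the board (about (230,240) in the crop) is undisturbed. Descending and gripping.

```bash

python3 -m jog '{"offset":[[0,0,-25],[0,0,-50],[0,0,-65],[0,0,-75],[0,0,-81]],"yaw":[0,0,0,0,0],"gripper":[0.7,0.7,0.7,0.7,0.7]}'
python3 -m jog '{"offset":[[0,0,0],[0,0,0],[0,0,0],[0,0,0],[0,0,0]],"yaw":[0,0,0,0,0],"gripper":[0.7,0.2,0.2,0.2,0.2]}' 80
python3 -m jog '{"offset":[[0,0,0],[0,0,0],[0,0,0],[0,0,0],[0,0,0]],"yaw":[0,0,0,0,0],"gripper":[0.2,0.2,0.2,0.2,0.2]}' 80
```

```text
time: 13.08
ee_pos: [0.6587, 0.2052, 0.0304]
eef_rot: [[-1.0, -0.0, 0.003], [-0.0, 1.0, 0.001], [-0.003, 0.001, -1.0]]
wrist_force: [-0.1, 1.3, 0.4]
width: 0.0596
gripper_force: 0.0
time: 13.5
ee_pos: [0.6585, 0.2052, 0.0306]
eef_rot: [[-1.0, -0.001, 0.003], [-0.001, 1.0, 0.001], [-0.003, 0.001, -1.0]]
wrist_force: [-1.2, -0.1, 6.0]
width: 0.0282
gripper_force: 80.9
time: 13.92
ee_pos: [0.6585, 0.2053, 0.0307]
eef_rot: [[-1.0, -0.001, 0.003], [-0.001, 1.0, 0.001], [-0.003, 0.001, -1.0]]
wrist_force: [-0.6, 0.5, 5.9]
width: 0.0286
gripper_force: 80.9
```

```bash

python3 -m jog '{"offset":[[0,0,5],[0,0,15],[0,0,30],[0,0,45],[0,0,60]],"yaw":[0,0,0,0,0],"gripper":[0.2,0.2,0.2,0.2,0.2]}' 80
python3 -m jog '{"offset":[[-10,0,20],[-25,0,45],[-45,0,70],[-65,0,95],[-80,0,110]],"yaw":[0,0,0,0,0],"gripper":[0.2,0.2,0.2,0.2,0.2]}' 80
python3 -m jog '{"offset":[[-5,0,10],[-10,0,20],[-15,0,20],[-15,0,20],[-15,0,20]],"yaw":[0,0,0,0,0],"gripper":[0.2,0.2,0.2,0.2,0.2]}' 80
python3 - <<'E'
from h import *
im=env.get_image("side")
cv2.imwrite("pics/b2.png",im[:,:,::-1])
E
```

```text
time: 14.33
ee_pos: [0.6572, 0.2046, 0.0891]
eef_rot: [[-1.0, -0.0, -0.001], [-0.0, 1.0, -0.0], [0.001, -0.0, -1.0]]
wrist_force: [0.6, 0.4, -2.4]
width: 0.0282
gripper_force: 79.9
time: 14.75
ee_pos: [0.5769, 0.2047, 0.2022]
eef_rot: [[-1.0, -0.0, 0.003], [-0.0, 1.0, 0.002], [-0.003, 0.002, -1.0]]
wrist_force: [0.9, 1.4, -0.0]
width: 0.0288
gripper_force: 80.0
time: 15.17
ee_pos: [0.5623, 0.2046, 0.2167]
eef_rot: [[-1.0, -0.0, -0.002], [-0.0, 1.0, -0.001], [0.002, -0.001, -1.0]]
wrist_force: [0.0, 0.2, -2.2]
width: 0.0287
gripper_force: 80.0
```

View pics/b2.png

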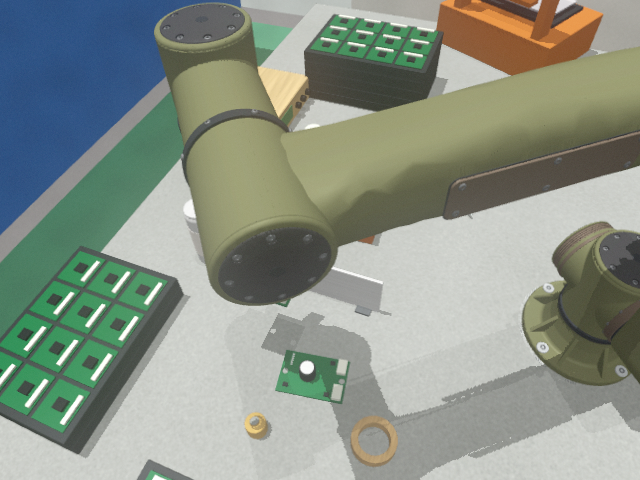

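The board is lifted (mostly hidden behind the wrist, edge at (285,300), its shadow at (285,335)). Crossing the guard.

```bash

python3 -m jog '{"offset":[[0,-15,0],[0,-40,0],[0,-65,0],[0,-90,0],[0,-115,0]],"yaw":[0,0,0,0,0],"gripper":[0.2,0.2,0.2,0.2,0.2]}' 80
python3 -m jog '{"offset":[[0,-25,0],[0,-50,0],[0,-75,0],[0,-95,0],[0,-115,0]],"yaw":[0,0,0,0,0],"gripper":[0.2,0.2,0.2,0.2,0.2]}' 80
python3 -m jog '{"offset":[[0,-25,0],[0,-50,0],[0,-75,0],[0,-95,0],[0,-112,0]],"yaw":[0,0,1,2,2.2],"gripper":[0.2,0.2,0.2,0.2,0.2]}' 80
python3 -m jog '{"offset":[[0,0,-15],[0,0,-30],[0,0,-45],[0,0,-55],[0,0,-55]],"yaw":[0,0,0,0,0],"gripper":[0.2,0.2,0.2,0.2,0.2]}' 80
python3 - <<'E'
from h import *
o=env.get_obs(); print(o["ee_pos"])
a=env.get_image("side")[90:330,160:500];b=env.get_image("top")[150:310,290:450]
cv2.imwrite("pics/b3.png",np.hstack([cv2.resize(a,(480,339)),cv2.resize(b,(320,339))])[:,:,::-1])
E
```

```text
time: 15.63
ee_pos: [0.5623, 0.088, 0.2171]
eef_rot: [[-1.0, -0.0, -0.002], [-0.0, 1.0, -0.001], [0.002, -0.001, -1.0]]
wrist_force: [0.7, -0.1, -1.4]
width: 0.0285
gripper_force: 80.0
time: 16.05
ee_pos: [0.5621, -0.0273, 0.2172]
eef_rot: [[-1.0, 0.001, -0.002], [0.001, 1.0, -0.0], [0.002, -0.0, -1.0]]
wrist_force: [0.2, 0.0, -0.7]
width: 0.0288
gripper_force: 80.0
time: 16.47
ee_pos: [0.562, -0.1395, 0.2171]
eef_rot: [[-0.999, -0.038, -0.002], [-0.038, 0.999, -0.0], [0.002, -0.0, -1.0]]
wrist_force: [-0.4, -0.3, -1.2]
width: 0.0287
gripper_force: 80.0
time: 16.88
ee_pos: [0.561, -0.1376, 0.1596]
eef_rot: [[-0.999, -0.038, -0.006], [-0.038, 0.999, 0.001], [0.006, 0.001, -1.0]]
wrist_force: [-0.1, -0.9, -3.1]
width: 0.0284
gripper_force: 80.0
[ 0.56101426 -0.1375991   0.15955579]
```

View pics/b3.png

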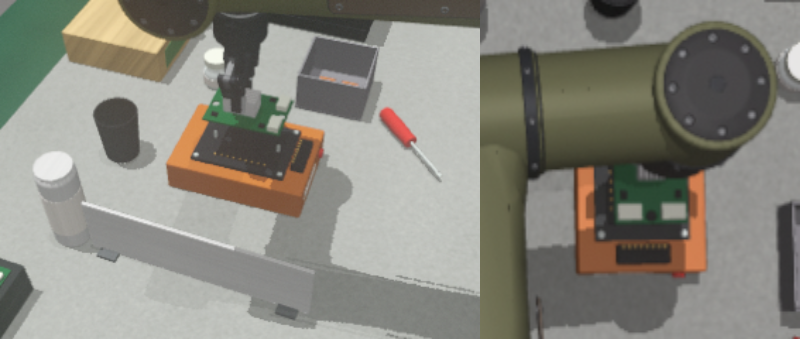

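The board is level over the fixture, connectors toward the socket block (side crop board at (245,115)). Lowering part way and checking alignment.

```bash

python3 -m jog '{"offset":[[1,0,-10],[1,0,-20],[1,0,-30],[1,0,-36],[1,0,-38]],"yaw":[0,0,0,0,0],"gripper":[0.2,0.2,0.2,0.2,0.2]}' 80
python3 -m jog '{"offset":[[0,0,0],[0,0,0],[0,0,0],[0,0,0],[0,0,0]],"yaw":[0,0,0,0,0],"gripper":[0.2,0.2,0.2,0.2,0.2]}' 80
cat > f.py <<'E'
from h import *
np.set_printoptions(precision=4,suppress=True)
o=env.get_obs(); e=o["ee_pos"]; print(e)
im=env.get_image("side"); u=e[2]-.0306
M=env.trace("side","board")[0]["mask"]; print(M.sum())
# green PCB + connectors: silhouette of the board alone, ignoring heat sink/gripper
hsv=cv2.cvtColor(im,cv2.COLOR_RGB2HSV)
p=(e[0]-.0105,e[1]-.0004,.038)
q=proj("side",place(np.vstack([box(.12,.08,u,u+.003),[[-.052,0,u+.003],[.052,0,u+.003],[-.052,0,u],[.052,0,u]]]),p))
f=proj("side",place(np.array([[-.052,0,.074],[.052,0,.074],[-.052,0,.06],[.052,0,.06]]),(.552,-.138,.038)))
x0,y0,S=270,130,7
c=cv2.resize(im[y0:y0+80,x0:x0+112],None,fx=S,fy=S,interpolation=cv2.INTER_CUBIC)[:,:,::-1].copy()
for a,col in[(v,(255,0,255)) for v in q]+[(v,(0,255,255)) for v in f]: cv2.circle(c,tuple(int(t) for t in (a-[x0,y0]+.5)*S),5,col,1)
cv2.imwrite("pics/b4.png",c)
E
python3 f.py
```

```text
time: 17.4
ee_pos: [0.5626, -0.1371, 0.1232]
eef_rot: [[-0.999, -0.039, -0.003], [-0.039, 0.999, 0.0], [0.003, 0.0, -1.0]]
wrist_force: [-0.6, -0.1, -1.8]
width: 0.0283
gripper_force: 80.0
time: 17.82
ee_pos: [0.5637, -0.1373, 0.1258]
eef_rot: [[-0.999, -0.039, 0.001], [-0.039, 0.999, 0.0], [-0.001, 0.0, -1.0]]
wrist_force: [0.4, 0.1, -1.3]
width: 0.0287
gripper_force: 80.0
[ 0.5637 -0.1373  0.1258]
1209
```

View pics/b4.png

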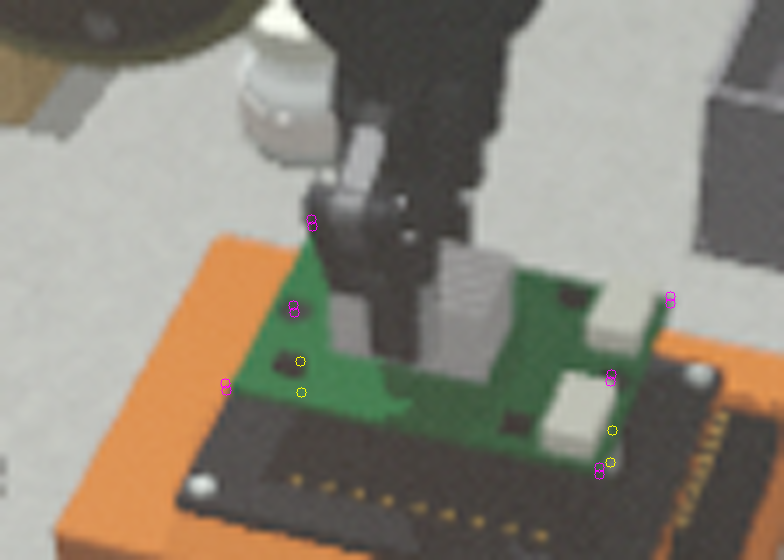

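Board corners and holes match the predicted positions within about a pixel (holes at (295,310) and (605,383) in the crop), right above the pins (yellow). Final lowering.

```bash

python3 -m jog '{"offset":[[-1,0,-3],[-1,0,-6],[-1,0,-9],[-1,0,-11],[-1,0,-11]],"yaw":[0,0,0,0,0],"gripper":[0.2,0.2,0.2,0.2,0.2]}' 80
python3 -m jog '{"offset":[[0,0,0],[0,0,0],[0,0,0],[0,0,0],[0,0,0]],"yaw":[0,0,0,0,0],"gripper":[0.2,0.2,0.2,0.2,0.2]}' 80
python3 -m jog '{"offset":[[0,0,0],[0,0,0],[0,0,0],[0,0,0],[0,0,0]],"yaw":[0,0,0,0,0],"gripper":[0.2,0.2,0.2,0.2,0.2]}' 80
sed -i 's/b4/b5/' f.py; python3 f.py
```

```text
time: 18.33
ee_pos: [0.5621, -0.1372, 0.1133]
eef_rot: [[-0.999, -0.039, -0.001], [-0.039, 0.999, 0.0], [0.001, 0.0, -1.0]]
wrist_force: [-0.4, -0.3, -2.1]
width: 0.0289
gripper_force: 80.0
time: 18.75
ee_pos: [0.5625, -0.1373, 0.1144]
eef_rot: [[-0.999, -0.039, 0.0], [-0.039, 0.999, 0.0], [-0.0, 0.0, -1.0]]
wrist_force: [-0.9, -0.6, -1.9]
width: 0.0288
gripper_force: 80.0
time: 19.17
ee_pos: [0.5625, -0.1372, 0.1142]
eef_rot: [[-0.999, -0.039, -0.0], [-0.039, 0.999, 0.0], [0.0, 0.0, -1.0]]
wrist_force: [-0.1, -0.7, -1.5]
width: 0.0284
gripper_force: 80.0
[ 0.5625 -0.1372  0.1142]
1148
```

View pics/b5.png

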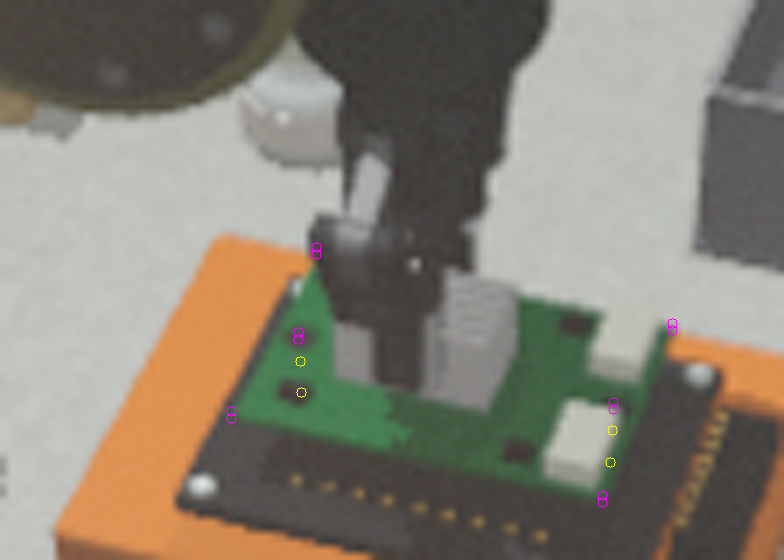

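The board hovers level; its holes at (298,337) and (608,405) sit straight above the pin tips (300,361) and (612,430), clear of the fixture. Handing in.

```bash
python3 -c "
from plant import env
print(env.close_job())"
```

```text
the job is handed in; nothing more can be done
None
```

The job is handed in, though the system returned no verdict: both offcuts are in the scrap bin, and the heat-sink board is held level about 10 mm above the pin tips, each hole within about 2 mm of its pin by my camera estimate, connector end at the socket block.

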